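Hold a paint bottle down in the sprung ring of a mixer

TASK

Take the short paint bottle that stands on the desk and set it upright in the sprung ring of the mixer whose ring fits it snugly, the one with the narrower opening. Press it down until the top of the ring is level with the top of the housing, keep it there for three seconds, and finish while still holding the bottle pressed down so. Leave the other mixer and the things round about alone.

Things in the scene. Friction and masses are not known exactly. Their poses are not given: they have to be found in the camera images.
- paint_bottle: Short round paint bottle with a wide whitish cap, 70 mm tall, standing upright, the only one standing on the desk (its like stand in the rack at the back). Body 30 mm in diameter up to 48 mm, cap 27 mm in diameter from 48 to 70 mm; cap fixed on; 30 to 55 g. Origin: centre of the underside, z up along the bottle.
- narrow_mixer: Fixed bottle mixer: round grey housing, 92 mm across the foot, 55 mm high (flat top at z = 0.055), small black pod on its side (at -x, 52 mm out). Origin: centre of the underside, on its ring's axis. In its top an aluminium ring cup, 66 mm across, on a spring; unpressed, its rubber rim stands 14 mm proud (z = 0.069). Narrow opening: bore 37 mm in diameter, flared to 44 mm at the rim, 24 mm deep.
- narrow_ring (a joint): How far the narrow mixer's ring is pressed down, in m: 0 unpressed (up), 0.014 when the rubber rim is level with the housing's top, 0.020 at the bottom stop. Spring: about 3 N to start moving it, then 0.5 N per mm more (10 N when level). It springs back when let go.
- narrow_ring_seat (a point): Centre of the inner floor of the narrow ring cup, on which the bottle stands; z = 0.045 unpressed, 0.031 when level; z up.
- wide_mixer: Fixed bottle mixer: round grey housing, 92 mm across the foot, 55 mm high (flat top at z = 0.055), small black pod on its side (at -x, 52 mm out). Origin: centre of the underside, on its ring's axis. In its top an aluminium ring cup, 66 mm across, on a spring; unpressed, its rubber rim stands 14 mm proud (z = 0.069). Wide opening: bore 49 mm in diameter, flared to 56 mm at the rim, 24 mm deep.
- wide_ring (a joint): How far the wide mixer's ring is pressed down, in m; 0 unpressed; the same spring. To be left up.
- squeeze_bottle: White squeeze bottle with a black collar and a nozzle, standing, 41 mm in diameter, 150 mm tall; bystander. Origin: centre of the underside.
- dropper_bottle: Slim clear dropper bottle with a black rubber bulb, standing, 27 mm in diameter, 118 mm tall; bystander. Origin: centre of the underside.
- sanding_block: Brown sanding block, 28 x 66 x 18 mm (long axis y), lying; bystander. Origin: centre of the underside.
- blue_driver: Screwdriver with a blue handle, 22 x 165 x 22 mm (long axis y), lying near the front edge; bystander. Origin: middle of the underside.
- white_cap: Loose small white cap, 21 mm in diameter, 14 mm high; bystander. Origin: centre of the underside.
- felt_marker: White marker with a black cap, 14 x 125 x 14 mm (long axis y), lying; bystander. Origin: middle of the underside.
Not all that is in view belongs to the job. What is shaped like the paint_bottle but blue or pink is not meant.

How it is judged:
By the outcome, as a careful person would: the job done as asked, in the order asked, and still so for the second after the job is handed in, while the arm keeps its last pose, push and grip.
It also fails if it takes over 48 s, if anything falls off the work surface, if the arm or the gripper's body presses on something with over 40 N, if the wrist force passes 120 N, or if a joint passes its speed limit or range.

ROBOT

A 6-joint arm with a two-finger parallel gripper is mounted at the origin on a cart in front of the work surface, level with it; the furniture and walls round the work are solid. World frame = base frame: x ahead of the robot, y to its left, z up, the work surface at z = 0. Lengths are in m, angles in rad, forces in N, time in s.
With the tool pointing down it reaches from about 0.3 to 0.875 m from the base axis. Payload 4.2 kg.
Tool frame: the origin (TCP) lies at the very end of the fingers, on their centre line; the grasp point (between the pads) lies 19 mm behind it; z points along the fingers, y is the line along which they close (so a half turn about z gives the same grasp; the last joint's range is limited). The gripper opens to 85 mm and grips with 20 to 120 N. Pads are 22 mm wide; open, the fingers measure 114 mm over their backs; the gripper's body (76 mm by 85 mm) begins 54 mm behind the grasp point. The pads swing forward as they close: fully open they stand 13 mm farther back than shut.
Start: joints at [-1.162, 0.32, 1.565, -0, 1.257, -0.02], TCP at [0.239, -0.523, 0.194] pointing down, gripper open.
Joint ranges: [-3.11, 3.11], [-0.84, 2.01], [0.21, 2.61], [-1.34, 4.49], [0.05, 2.63], [-2.56, 2.56]. Speed limits (rad/s): [2.57, 2.57, 3.14, 3.14, 3.14, 3.14].

INTERFACE

Orientations are given as a rotation vector (axis times angle).
In Python, from rig import r gives the robot as it stands.
- The arm moves only by the tool send_rows, never from a script. Its arguments are lists of equal length, an entry for each row: "gripper": the opening, from 0 (shut) to 1 (fully open); "linear": the shift along the tool's x, y, z in cm, a list of three; "spin": the turn about the tool's z in degrees. A call has 1 to 8 rows; each row is the pose to reach, as a shift and turn from the pose commanded when the call began, along the tool's axes at that moment; what a row does not reach only later rows make up. A row lasts 1/8 s, in which the tool goes at most 62.5 mm and 10.7 degrees, less where a joint would pass 70% of its speed; a pose out of reach is approached as far as the arm can. A call with a gripper value outside its range is refused whole. The fingers move at their own pace and stop on an object; "newtons" is the grip in N (left out, the last holds). Time passes only in rows, so rows that repeat a pose let the fingers close. It gives the time, the measured TCP pose, the force, the opening and the grip force at its end, in the units of the state.
- r.observe(): the state, without advancing time (a new reading comes with each control period).
- r.capture(name): name is "scene" or "top" or "wrist"; returns the picture (420x560x3 uint8, red, green, blue); there is no depth.
- r.get_calibration(name): a dict with "intrinsics" (3x3 intrinsics, pixels), "view" (4x4, takes a point from world to camera coordinates). Camera axes: x right, y up, looking along -z (the intrinsics and any distortion apply to the point x, -y, -z); pixel columns grow to the right and rows downward; lengths in m; the calibration is good to about 2 mm. A picture is of the moment at which its call begins: read the wrist's pose just before it. get_calibration takes no time and is no camera call; for the wrist camera it gives the pose at the moment of the call.
- r.hand_in(): hands the job in; it is judged then, once.
The state is a dict: "time_s": time; "qpos": joint angles; "joint_vel": joint speeds; "joint_efforts": joint torques, N m; "eef_pos": TCP position; "tool_rot": TCP orientation; "ft_force": force on the tool from outside, world axes, zero at the start; "moment": the same for the moment, N m; "opening": finger opening in m; "grip_force": force on a finger pad.
Only numpy, scipy, OpenCV 4.12 (cv2) and the standard library are available. Lean on these libraries where they do the work, as an engineer would, in place of code of your own. Each camera call takes 0.05 s, during which the arm holds its last target. There are 200 camera calls.

## Working session

There is one attempt and no reset: what is moved stays moved. The work goes in short steps, Python scripts to look and compute and a tool call to move; the robot and the scene stay as the last step left them, time stands still between calls to the robot, and variables do not carry over. Pictures are saved under pics/ and viewed, at most 10 in all, crops included, and the job is handed in when it is done.

Besides the shell and the picture viewer there is one more tool, called after ">>>" as name(argument=value, ...) on one line, values as JSON. send_rows: Moves the arm, as the interface text tells. Its arguments: {"type":"object","properties":{"gripper":{"type":"array"},"linear":{"type":"array"},"spin":{"type":"array"},"newtons":{"type":"number"}},"required":["gripper","linear","spin"]}

```bash
mkdir -p pics; python3 - <<'E'
from rig import r
import cv2
s=r.observe(); print(s)
for n in("scene","top"):
    c=r.get_calibration(n); print(n,c)
    im=r.capture(n); cv2.imwrite(f"pics/{n}0.png",im[:,:,::-1])
E
ls
```

```text
{'time_s': 0.0, 'qpos': array([-1.16199990e+00,  3.20288996e-01,  1.56568674e+00,  3.02517222e-05,
        1.25744219e+00, -2.00168756e-02]), 'joint_vel': array([ 0.0007252 , -0.00091978,  0.00083572, -0.00047057, -0.00122744,
        0.00082799]), 'joint_efforts': array([-3.04372355e-03, -4.15532541e+01, -2.34167933e+01, -3.00176143e-04,
        8.14357423e-03, -9.09778151e-06]), 'eef_pos': array([ 0.23885703, -0.52242067,  0.19268102]), 'tool_rot': array([-3.06790678e+00, -6.68032877e-01,  5.09206520e-04]), 'ft_force': array([0.09982623, 0.25140491, 0.68138282]), 'moment': array([-0.01114303,  0.05350587,  0.00096392]), 'grip_force': 0.0, 'opening': 0.08539863083374948}
scene {'intrinsics': array([[488.32911623,   0.        , 288.67360304],
       [  0.        , 488.32911623, 209.0537755 ],
       [  0.        ,   0.        ,   1.        ]]), 'view': array([[-0.79054327, -0.61240285, -0.0020189 ,  0.40882658],
       [ 0.27497907, -0.35790888,  0.89234956, -0.17476416],
       [-0.5472    ,  0.70488579,  0.45134043, -0.59470847],
       [ 0.        ,  0.        ,  0.        ,  1.        ]])}
top {'intrinsics': array([[458.85479993,   0.        , 282.91310632],
       [  0.        , 458.85479993, 209.70369124],
       [  0.        ,   0.        ,   1.        ]]), 'view': array([[-0.01203583, -0.99982795,  0.01411385,  0.01236485],
       [ 0.99714475, -0.01094881,  0.07471599, -0.52109379],
       [-0.07454861,  0.01497282,  0.99710497, -0.89104485],
       [ 0.        ,  0.        ,  0.        ,  1.        ]])}
pics
```

View pics/scene0.png

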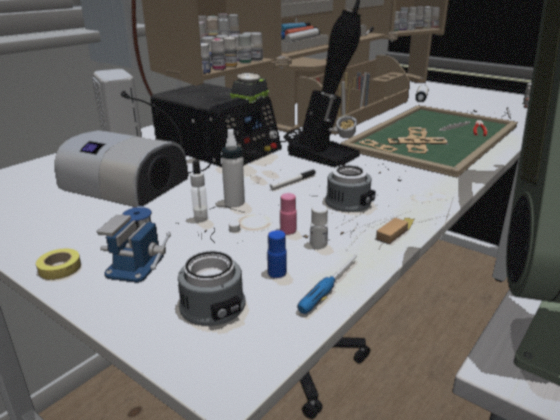

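View pics/top0.png

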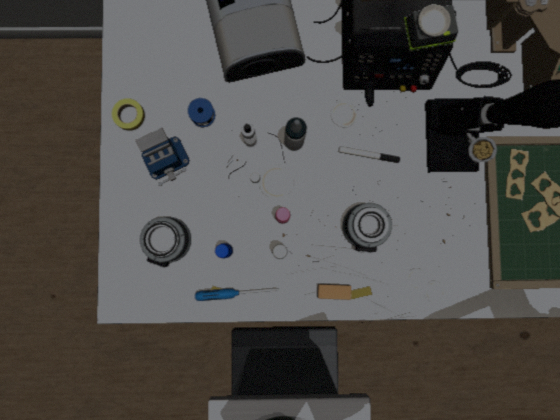

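The scene picture shows the white-capped grey bottle at (319,228), with its look-alikes blue (277,253) and pink (288,213). The mixers are at (349,187) with the small opening and (211,285) with the large one.

In the top picture the bottles are white (280,251), blue (223,250) and pink (283,214). The other candidates are the loose cap at (255,178) and the rack bottles at the back. The mixers there are narrow (369,224) and wide (163,240). I choose white (280,251) and the mixer at (369,224), and I'll check both in a crop.

```bash
cat > h.py <<'E'
import numpy as np
def ray(c,u,v):
    K,V=c["intrinsics"],c["view"]; d=np.linalg.inv(K)@[u,v,1]; d=np.array([d[0],-d[1],-d[2]])
    R,t=V[:3,:3],V[:3,3]; return -R.T@t, R.T@d
def plane(c,u,v,z):
    o,d=ray(c,u,v); return o+d*(z-o[2])/d[2]
def proj(c,p):
    q=c["view"][:3,:3]@np.asarray(p)+c["view"][:3,3]; q=c["intrinsics"]@[q[0],-q[1],-q[2]]; return q[:2]/q[2]
E
python3 - <<'E'
from rig import r
import cv2,numpy as np
from h import *
im=cv2.imread("pics/top0.png"); c=r.get_calibration("top")
print(plane(c,280,251,.07),plane(c,369,224,.069),plane(c,163,240,.069))
a=cv2.resize(im[190:280,250:400],None,fx=5,fy=5,interpolation=2)
b=cv2.resize(im[200:280,120:240],None,fx=2,fy=2,interpolation=2)
o=np.zeros((600,750,3),np.uint8); o[:450]=a; o[450:600,:240]=b[:150]
s=cv2.imread("pics/scene0.png")[200:250,260:390]; s=cv2.resize(s,None,fx=3,fy=3); o[450:600,300:690]=s
cv2.imwrite("pics/crop.png",o)
E
```

```text
[0.44042082 0.01347528 0.07      ] [ 0.48882131 -0.15410421  0.069     ] [0.46344625 0.23080438 0.069     ]
```

View pics/crop.png

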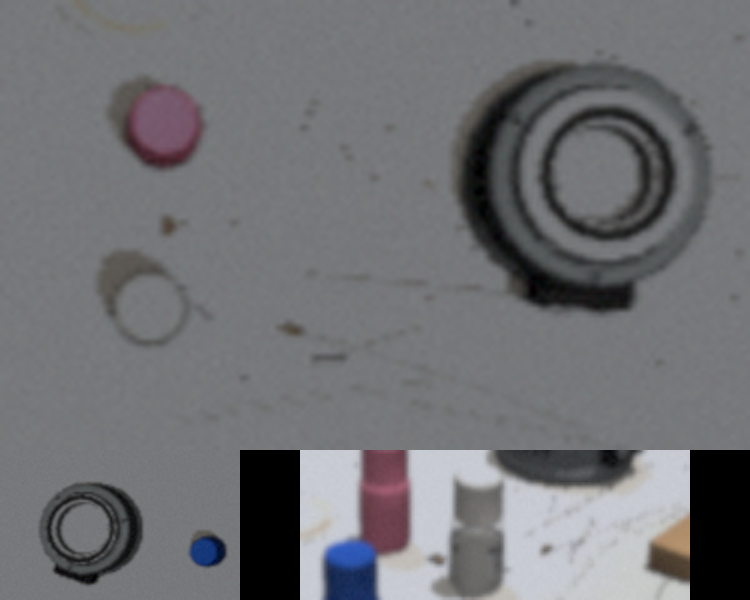

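The crop confirms both choices. The white-capped bottle has its cap centred at top px (279.8,251.4) and about 15 px across, which is the expected 27 mm. The right mixer's opening is about 26 px across, or about 45 mm, so it is the narrow one, centred at (371.2,224.2). The left mixer's opening is visibly larger.

```bash
cat >> h.py <<'E'
from scipy.spatial.transform import Rotation as Ro
def togo(s,p,yaw_y=None):
    R=Ro.from_rotvec(s["tool_rot"]).as_matrix(); return R, 100*R.T@(np.asarray(p)-s["eef_pos"])
E
python3 - <<'E'
from rig import r
from h import *
c=r.get_calibration("top"); s=r.observe()
b=plane(c,279.8,251.4,.07); m=plane(c,371.2,224.2,.069); print(b,m)
R,d=togo(s,[b[0],b[1],.19]); print(R.round(3),d)
print(np.degrees(np.arctan2(R[1,1],R[0,1])))
w=r.get_calibration("wrist");print(w, w["view"][:3,:3]@s["eef_pos"]+w["view"][:3,3])
E
```

```text
[0.43968404 0.01385598 0.07      ] [ 0.48839866 -0.15823374  0.069     ]
[[ 0.909  0.416 -0.001]
 [ 0.416 -0.909  0.001]
 [-0.    -0.002 -1.   ]] [ 40.56556472 -40.42845154   0.34031188]
-65.43026704496273
{'intrinsics': array([[311.46234608,   0.        , 279.02943774],
       [  0.        , 311.46234608, 209.8771742 ],
       [  0.        ,   0.        ,   1.        ]]), 'view': array([[ 0.41587693, -0.90941961, -0.0015334 , -0.57389362],
       [ 0.86595057,  0.39651251, -0.30480723,  0.03930589],
       [ 0.27780569,  0.12543444,  0.95241283, -0.38107839],
       [ 0.        ,  0.        ,  0.        ,  1.        ]])} [ 0.00031895 -0.01978638 -0.19666484]
```

>>> send_rows(gripper=[0.75, 0.75, 0.75, 0.75, 0.75, 0.75, 0.75, 0.75], linear=[[4.5, -4.5, 0], [9, -9, 0], [13, -13, 0], [17, -17, 0], [21, -21, 0], [25, -25, 0], [29, -29, 0], [33, -33, 0]], spin=[3, 6, 9, 12, 15, 18, 21, 24.6], newtons=60)

```text
time_s: 1.1
eef_pos: [0.4022, -0.0838, 0.1934]
tool_rot: [3.141, -0.004, 0.0]
ft_force: [-0.3, 0.2, -0.4]
opening: 0.064
grip_force: 0.0
```

```bash
python3 - <<'E'
from rig import r
from h import *
s=r.observe(); R,d=togo(s,[.4397,.0139,.19]); print(s["eef_pos"],R.round(3),d)
E
```

```text
[ 0.40216096 -0.08382581  0.19341872] [[ 1.    -0.003  0.   ]
 [-0.003 -1.    -0.   ]
 [ 0.     0.    -1.   ]] [ 3.72746939 -9.78273257  0.34076992]
```

>>> send_rows(gripper=[0.75, 0.75, 0.75, 0.75], linear=[[1.8, -4.9, 0.3], [3.7, -9.8, 0.3], [3.7, -9.8, 0.3], [3.7, -9.8, 0.3]], spin=[0, 0, 0, 0])

```text
time_s: 1.6
eef_pos: [0.4385, 0.012, 0.1901]
tool_rot: [3.141, 0.0, -0.002]
ft_force: [0.3, 0.5, -0.3]
opening: 0.064
grip_force: 0.0
```

```bash
python3 - <<'E'
from rig import r
from h import *
import cv2
s=r.observe(); c=r.get_calibration("wrist"); im=r.capture("wrist")
R,d=togo(s,[.4397,.0139,.03]); print(s["eef_pos"],d)
print("exp cap, base",proj(c,[.4397,.0139,.07]),proj(c,[.4397,.0139,0]), "tcp",proj(c,s["eef_pos"]))
cv2.imwrite("pics/w1.png",im[:,:,::-1])
E
```

```text
[0.43846928 0.0120374  0.19014685] [ 0.14231501 -0.19687451 16.014399  ]
exp cap, base [277.67052917 191.48774432] [277.88057252 177.05054724] tcp [279.93176562 240.92861463]
```

View pics/w1.png

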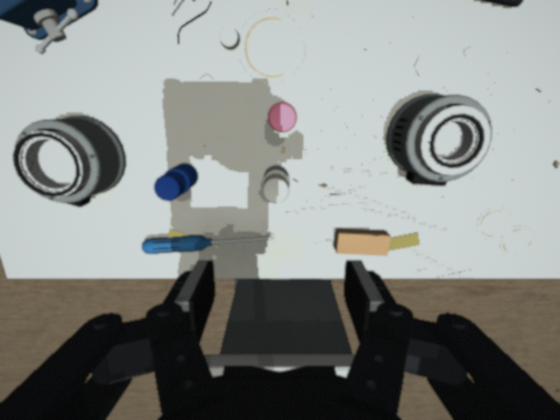

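The wrist view shows the bottle's cap at about (277,191), matching the predicted (277.7,191.5). The narrow mixer's opening is at about (456,138). I'll refine both in code.

```bash
python3 - <<'E'
from rig import r
from h import *
import cv2
s=r.observe(); c=r.get_calibration("wrist")
im=cv2.imread("pics/w1.png")
print("exp rim",proj(c,[.4884,-.1582,.069]))
t=proj(c,[.4884,-.1582,.069]); 
for ang in(0,90,180,270):
    a=np.radians(ang); print(proj(c,[.4884+.022*np.cos(a),-.1582+.022*np.sin(a),.069]).round(1), proj(c,[.4397+.0135*np.cos(a),.0139+.0135*np.sin(a),.07]).round(1))
a=cv2.resize(im[155:215,247:307],None,fx=6.5,fy=6.5,interpolation=2)
b=cv2.resize(im[108:168,426:486],None,fx=6.5,fy=6.5,interpolation=2)
cv2.imwrite("pics/crop2.png",np.hstack([a,b]))
E
```

```text
exp rim [457.66770229 141.40062014]
[461.8 117.3] [277.2 178.2]
[434.6 141.4] [263.7 191.5]
[453.7 164.4] [277.2 204.4]
[480.8 141.4] [290.7 191.4]
```

View pics/crop2.png

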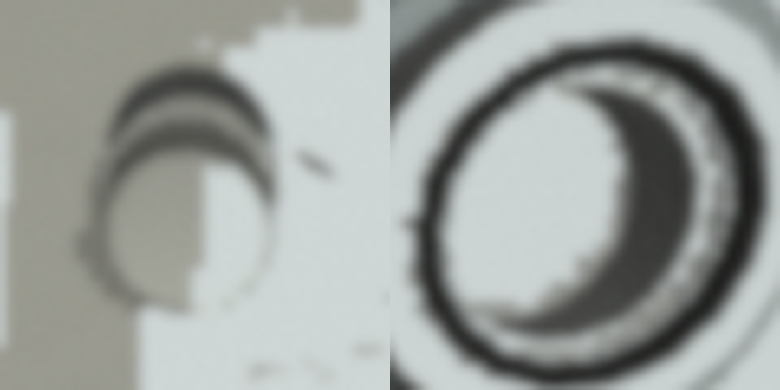

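The wrist view puts the cap about 1.5–2 mm towards +x and +y of the top estimate, and the ring about 1–1.5 mm. Both are within calibration, so I average: bottle (0.4405, 0.015), ring (0.489, -0.157). Next I descend over the bottle.

>>> send_rows(gripper=[0.75, 0.75, 0.75, 0.75, 0.75, 0.75], linear=[[0.1, -0.1, 3], [0.1, -0.1, 7], [0.1, -0.1, 11], [0.1, -0.1, 14], [0.1, -0.1, 16], [0.1, -0.1, 16]], spin=[0, 0, 0, 0, 0, 0])

```text
time_s: 2.4
eef_pos: [0.4385, 0.012, 0.0295]
tool_rot: [3.141, -0.005, -0.006]
ft_force: [0.7, 0.7, -0.1]
opening: 0.0644
grip_force: 0.0
```

>>> send_rows(gripper=[0.3, 0.1, 0.1, 0.1, 0.1, 0.1, 0.1, 0.1], linear=[[0, 0, 0], [0, 0, 0], [0, 0, 0], [0, 0, 0], [0, 0, 0], [0, 0, 0], [0, 0, 0], [0, 0, 0]], spin=[0, 0, 0, 0, 0, 0, 0, 0], newtons=60)

```text
time_s: 3.4
eef_pos: [0.444, 0.0142, 0.0339]
tool_rot: [-3.14, 0.002, -0.014]
ft_force: [-0.5, 4.1, 17.4]
opening: 0.0084
grip_force: 8.7
```

The fingers closed to 8 mm, so the bottle isn't between them. I'll look before moving anything else.

```bash
python3 - <<'E'
from rig import r
import cv2
import numpy as np
s=r.observe(); print(s)
a=r.capture("scene")[:,:,::-1];b=r.capture("wrist")[:,:,::-1]
cv2.imwrite("pics/s2.png",np.hstack([cv2.resize(a[130:280,220:400],(540,450)),cv2.resize(b[60:420,180:388],(260,450))]))
E
```

```text
{'time_s': 3.4, 'qpos': array([0.00493175, 0.28986837, 2.08362432, 0.00211865, 0.75891027,
       1.5756347 ]), 'joint_vel': array([ 8.84859765e-05, -2.20546938e-03,  6.91776600e-04,  1.72881044e-03,
        1.65773164e-03, -1.91256711e-03]), 'joint_efforts': array([-1.66188229e+00, -2.52612144e+01, -1.19229886e+01, -8.57987087e-01,
       -1.26973065e-01,  6.27564179e-03]), 'eef_pos': array([0.44395441, 0.0142088 , 0.03389844]), 'tool_rot': array([-3.14004892e+00,  2.25642790e-03, -1.44167209e-02]), 'ft_force': array([-0.48383259,  4.12989869, 17.43490515]), 'moment': array([ 0.66154586,  0.09437456, -0.01337616]), 'grip_force': 8.69723850977607, 'opening': 0.008423762277074573}
```

View pics/s2.png

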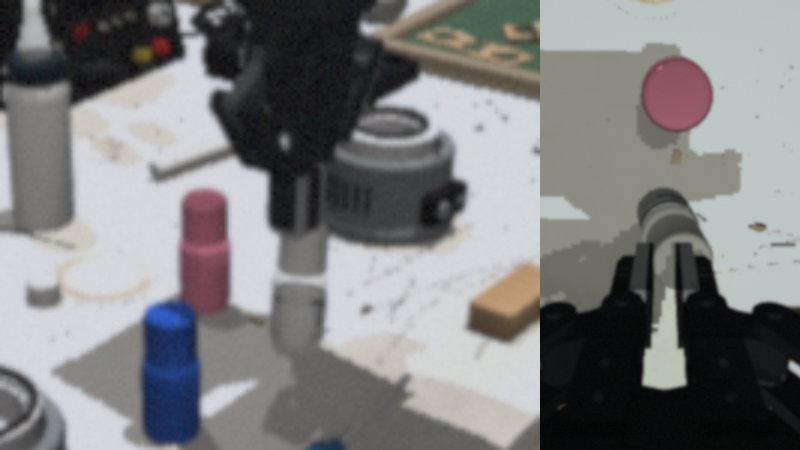

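```bash
python3 - <<'E'
from rig import r
from h import *
s=r.observe()
c=r.get_calibration("scene"); w=r.get_calibration("wrist"); t=r.get_calibration("top")
for n,p in (("tcp",s["eef_pos"]),("cap",[.4405,.015,.07]),("base",[.4405,.015,0]),("tcp at .07",[.444,.014,.07])):
    print(n,"scene",proj(c,p).round(1),"crop",((proj(c,p)-[220,130])*3).round(0),"wrist",proj(w,p).round(1),"crop",((proj(w,p)-[180,60])*1.25+[540,0]).round(0))
print(plane(c,319,246,0))
E
python3 - <<'E'
from rig import r
import cv2,numpy as np
b=r.capture("wrist")[:,:,::-1]; a=r.capture("scene")[:,:,::-1]
cv2.imwrite("pics/s3.png",np.hstack([cv2.resize(b[180:300,230:330],(500,600),interpolation=2),cv2.resize(a[180:260,300:340],(300,600),interpolation=2)]))
E
```

```text
tcp scene [318.2 225.6] crop [295. 287.] wrist [280.  240.9] crop [665. 226.]
cap scene [320.2 206.9] crop [301. 231.] wrist [278.5 274. ] crop [663. 267.]
base scene [319.1 244. ] crop [297. 342.] wrist [278.8 227.3] crop [664. 209.]
tcp at .07 scene [318.8 206.1] crop [296. 228.] wrist [280.4 267.9] crop [666. 260.]
[0.43687247 0.02054278 0.        ]
```

View pics/s3.png

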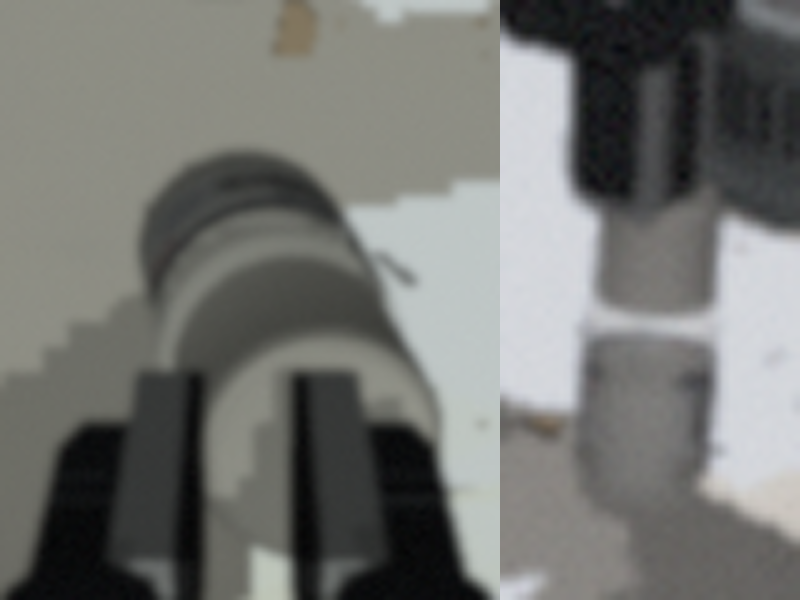

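The bottle stands under the fingers, slightly tilted towards -y, with its cap near wrist (294,268). The finger ends rest on the cap top. So the real fingertips are about 36 mm short of the reported TCP: the reported z is 0.034, but the tips are at about 0.07. The finger gap in both wrist views also gives tips about 35 mm nearer the camera. I'll lift gently, open and look again.

>>> send_rows(gripper=[0.1, 0.1, 0.1, 0.1, 0.75, 0.75, 0.75, 0.75], linear=[[0, 0, -0.4], [0, 0, -0.8], [0, 0, -1.4], [0, 0, -3], [0, 0, -5], [0, 0, -6], [0, 0, -6], [0, 0, -6]], spin=[0, 0, 0, 0, 0, 0, 0, 0])

```text
time_s: 4.6
eef_pos: [0.4395, 0.0133, 0.0899]
tool_rot: [3.142, -0.001, -0.002]
ft_force: [0.1, -0.2, 0.2]
opening: 0.0643
grip_force: 0.0
```

```bash
python3 - <<'E'
from rig import r
from h import *
import cv2
s=r.observe(); print(s["eef_pos"],s["tool_rot"],s["ft_force"],s["opening"])
w=r.get_calibration("wrist"); b=r.capture("wrist")[:,:,::-1]; a=r.capture("scene")[:,:,::-1]
print(proj(w,[.4405,.015,.07]),proj(w,[.4405,.015,0]),proj(w,s["eef_pos"]),proj(w,s["eef_pos"]+[0.011,0,.036+.009]))
np.save("w.npy",w["view"])
cv2.imwrite("pics/w4full.png",b)
cv2.imwrite("pics/w4.png",np.hstack([cv2.resize(b[150:330,180:380],(500,450),interpolation=2),cv2.resize(a[170:260,280:340],(300,450),interpolation=2)]))
E
```

```text
[0.43946901 0.01332743 0.08990464] [ 3.14151374e+00 -9.07483502e-04 -2.05929380e-03] [ 0.13520824 -0.24904293  0.19231227] 0.06426026646746086
[277.42927414 227.98215617] [277.8120115  200.02730921] [279.92614482 240.90346536] [280.18570043 257.27359155]
```

View pics/w4.png

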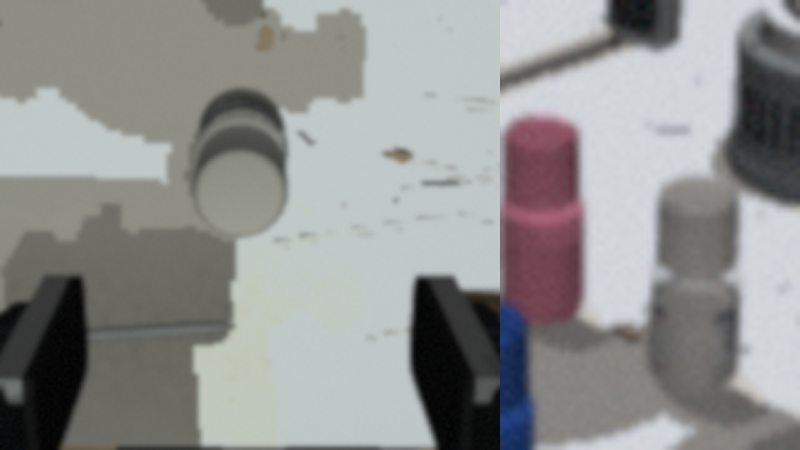

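The bottle is upright again and unmoved: cap at wrist px (276.4,226.8), predicted (277.4,228). The open tips (row 261, 134 px apart) work out 47 mm above the reported TCP, about 40 mm when closed to 30 mm. I'll descend to eef z ≈ -0.010 with a (+2,+2) mm correction in x and y, and watch the force.

>>> send_rows(gripper=[0.75, 0.75, 0.75, 0.75, 0.75, 0.75, 0.75, 0.75], linear=[[0.2, -0.2, 0], [0.2, -0.2, 2], [0.2, -0.2, 4], [0.2, -0.2, 6], [0.2, -0.2, 8], [0.2, -0.2, 9], [0.2, -0.2, 10], [0.2, -0.2, 10]], spin=[0, 0, 0, 0, 0, 0, 0, 0])

```text
time_s: 5.7
eef_pos: [0.4418, 0.0154, -0.0099]
tool_rot: [3.142, -0.001, -0.002]
ft_force: [0.6, 0.5, 0.8]
opening: 0.0637
grip_force: 0.0
```

>>> send_rows(gripper=[0.5, 0.3, 0.25, 0.25, 0.25, 0.25, 0.25], linear=[[0, 0, 0], [0, 0, 0], [0, 0, 0], [0, 0, 0], [0, 0, 0], [0, 0, 0], [0, 0, 0]], spin=[0, 0, 0, 0, 0, 0, 0], newtons=60)

```text
time_s: 6.58
eef_pos: [0.4426, 0.0153, -0.0087]
tool_rot: [3.142, -0.001, 0.002]
ft_force: [-0.7, -0.0, 6.5]
opening: 0.0277
grip_force: 58.9
```

Gripped at 27.7 mm opening with 59 N. I'll lift 10 cm and carry it over the narrow ring. The bottle-to-ring vector agrees in both views at (+48.7, -172.5) mm.

>>> send_rows(gripper=[0.25, 0.25, 0.25, 0.25, 0.25, 0.25, 0.25, 0.25], linear=[[0, 0, -1], [0, 0, -3], [0, 0, -6], [0, 0, -9], [0, 0, -11], [0, 0, -11], [0, 0, -11], [0, 0, -11]], spin=[0, 0, 0, 0, 0, 0, 0, 0])

```text
time_s: 7.58
eef_pos: [0.4412, 0.0153, 0.0995]
tool_rot: [3.141, -0.001, -0.004]
ft_force: [0.2, -0.7, -0.6]
opening: 0.0282
grip_force: 59.1
```

>>> send_rows(gripper=[0.25, 0.25, 0.25, 0.25, 0.25, 0.25, 0.25, 0.25], linear=[[0.7, 2.5, 0], [1.7, 6, 0], [2.8, 10, 0], [4, 14, 0], [4.6, 16.3, 0], [4.87, 17.25, 0], [4.87, 17.25, 0], [4.87, 17.25, 0]], spin=[0, 0, 0, 0, 0, 0, 0, 0])

```text
time_s: 8.57
eef_pos: [0.4902, -0.1562, 0.1002]
tool_rot: [-3.141, -0.0, 0.001]
ft_force: [-0.7, -0.2, -0.6]
opening: 0.0278
grip_force: 59.2
```

```bash
python3 - <<'E'
from rig import r
from h import *
import cv2
s=r.observe(); print(s["eef_pos"],s["tool_rot"],s["ft_force"],s["opening"],s["grip_force"])
w=r.get_calibration("wrist"); b=r.capture("wrist")[:,:,::-1]; c=r.get_calibration("scene");a=r.capture("scene")[:,:,::-1]; t=r.capture("top")[:,:,::-1]
e=s["eef_pos"]; z=e[2]+.0087; print("bottom z",z)
for n,p in(("bot",[e[0],e[1],z]),("top",[e[0],e[1],z+.07]),("rim",[.489,-.157,.069])): print(n,proj(w,p).round(1),proj(c,p).round(1))
cv2.imwrite("pics/w5f.png",b);cv2.imwrite("pics/s5f.png",a);cv2.imwrite("pics/t5f.png",t)
cv2.imwrite("pics/w5.png",np.hstack([cv2.resize(b[150:330,180:380],(500,450),interpolation=2),cv2.resize(a[120:220,310:376],(297,450),interpolation=2)]))
E
```

```text
[ 0.49015145 -0.15618866  0.10023286] [-3.14100049e+00 -3.19634868e-04  1.49094266e-03] [-0.72217868 -0.24307913 -0.55494555] 0.027765989867022497 59.22154426574707
bottom z 0.10893286146016841
bot [279.9 246.7] [350.4 149.3]
top [280.3 321.6] [352.5 113. ]
rim [280.9 225.2] [350.  168.9]
```

View pics/w5.png

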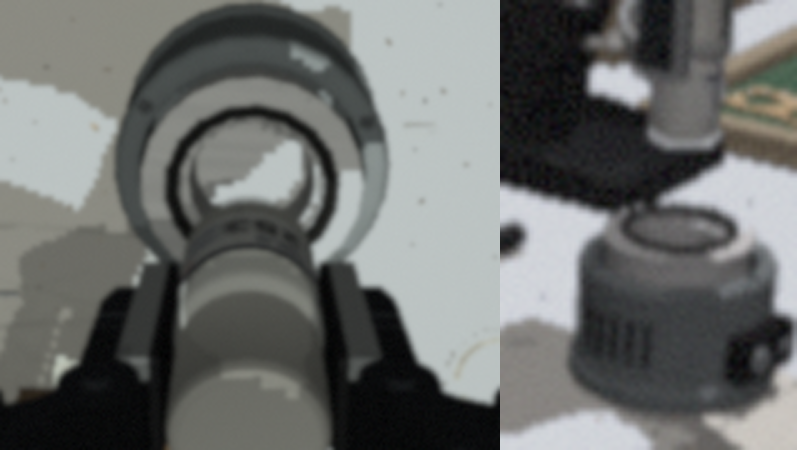

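The bottle hangs upright over the ring. In the wrist view the opening centre is at column 280.4 and the bottle at 280; in the scene view the ring is at 350.7 and the bottle at 350.9. Lateral error is under 1 mm against 3.5 mm clearance, so I'll lower it.

>>> send_rows(gripper=[0.25, 0.25, 0.25, 0.25, 0.25, 0.25, 0.25, 0.25], linear=[[0, 0, 1.5], [0, 0, 3], [0, 0, 4], [0, 0, 4.5], [0, 0, 5], [0, 0, 5.5], [0, 0, 6], [0, 0, 6]], spin=[0, 0, 0, 0, 0, 0, 0, 0])

```text
time_s: 9.72
eef_pos: [0.4904, -0.1571, 0.0402]
tool_rot: [-3.141, 0.001, 0.001]
ft_force: [-0.6, 0.5, -0.5]
opening: 0.0282
grip_force: 59.2
```

>>> send_rows(gripper=[0.25, 0.25, 0.25, 0.25, 0.25, 0.25], linear=[[0, 0, 0.2], [0, 0, 0.4], [0, 0, 0.6], [0, 0, 0.8], [0, 0, 0.8], [0, 0, 0.8]], spin=[0, 0, 0, 0, 0, 0], newtons=80)

```text
time_s: 10.48
eef_pos: [0.4908, -0.1573, 0.0327]
tool_rot: [3.141, -0.001, 0.001]
ft_force: [-0.4, 0.4, 4.3]
opening: 0.0275
grip_force: 79.8
```

The contact force of 4.3 N (about 4.8 N net) at 3.6 mm of travel matches the spring, so the bottle is seated. I'll press on to level.

>>> send_rows(gripper=[0.25, 0.25, 0.25, 0.25, 0.25, 0.25, 0.25, 0.25], linear=[[0, 0, 0.2], [0, 0, 0.4], [0, 0, 0.6], [0, 0, 0.8], [0, 0, 1], [0, 0, 1.1], [0, 0, 1.1], [0, 0, 1.1]], spin=[0, 0, 0, 0, 0, 0, 0, 0])

```text
time_s: 11.48
eef_pos: [0.4909, -0.1572, 0.0221]
tool_rot: [3.141, -0.001, 0.001]
ft_force: [-1.8, 0.3, 8.6]
opening: 0.0276
grip_force: 80.4
```

```bash
python3 - <<'E'
from rig import r
from h import *
import cv2
E=[];F=[]
a=r.capture("scene")[:,:,::-1]
for k in range(10):
    s=r.observe(); E.append(s["eef_pos"]);F.append(s["ft_force"]); r.capture("top")
print(np.mean(E,0),np.mean(F,0),np.std(E,0),np.std(F,0),s["opening"],s["grip_force"],s["tool_rot"],s["time_s"])
c=r.get_calibration("scene"); print("rim level",proj(c,[.489,-.157,.055]),"up",proj(c,[.489,-.157,.069]))
f=cv2.imread("pics/s5f.png")
x=lambda i:cv2.resize(i[140:220,310:390],(400,400),interpolation=2)
cv2.imwrite("pics/fin.png",np.hstack([x(f),x(a)]))
E
```

```text
[ 0.49089676 -0.15724505  0.02213502] [-1.91710961  0.73244785  8.91557717] [1.67463468e-05 5.92008810e-06 1.23756916e-05] [0.49716074 0.28383649 0.2954123 ] 0.027471098194381028 80.35845994949341 [ 3.14131765e+00 -9.14088449e-04  1.14664231e-03] 11.975
rim level [349.59656566 175.59064089] up [349.99065151 168.88858447]
```

View pics/fin.png

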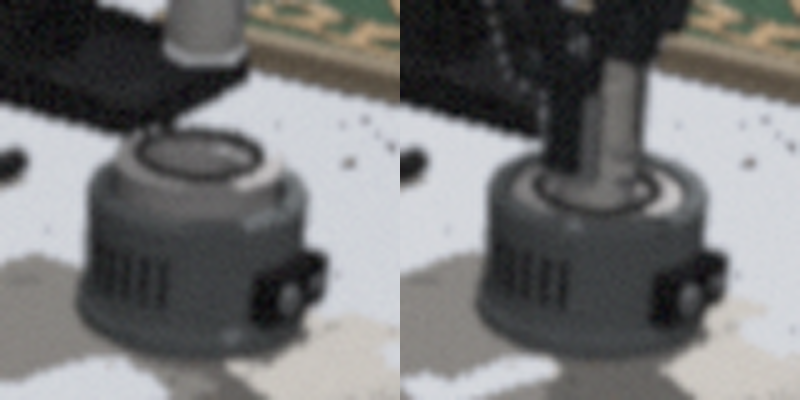

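The right half of the picture shows the ring flush with the housing's top. It moved down from crop row 155 to 188, or 6.6 px; 14 mm should be 6.7 px. The pose gives 14.2 mm and the force about 13 mm, so I'll add 0.2 mm and hold for over 3 s.

>>> send_rows(gripper=[0.25, 0.25, 0.25, 0.25, 0.25, 0.25, 0.25, 0.25], linear=[[0, 0, 0.02], [0, 0, 0.02], [0, 0, 0.02], [0, 0, 0.02], [0, 0, 0.02], [0, 0, 0.02], [0, 0, 0.02], [0, 0, 0.02]], spin=[0, 0, 0, 0, 0, 0, 0, 0])

```text
time_s: 13.02
eef_pos: [0.4909, -0.1572, 0.022]
tool_rot: [3.141, -0.001, 0.001]
ft_force: [-1.3, 1.2, 8.3]
opening: 0.0275
grip_force: 80.4
```

>>> send_rows(gripper=[0.25, 0.25, 0.25, 0.25, 0.25, 0.25, 0.25, 0.25], linear=[[0, 0, 0], [0, 0, 0], [0, 0, 0], [0, 0, 0], [0, 0, 0], [0, 0, 0], [0, 0, 0], [0, 0, 0]], spin=[0, 0, 0, 0, 0, 0, 0, 0])

```text
time_s: 14.02
eef_pos: [0.4909, -0.1572, 0.022]
tool_rot: [3.141, -0.001, 0.001]
ft_force: [-2.4, 0.9, 9.3]
opening: 0.0277
grip_force: 80.4
```

>>> send_rows(gripper=[0.25, 0.25, 0.25, 0.25, 0.25, 0.25, 0.25, 0.25], linear=[[0, 0, 0], [0, 0, 0], [0, 0, 0], [0, 0, 0], [0, 0, 0], [0, 0, 0], [0, 0, 0], [0, 0, 0]], spin=[0, 0, 0, 0, 0, 0, 0, 0])

```text
time_s: 15.02
eef_pos: [0.4909, -0.1572, 0.022]
tool_rot: [3.141, -0.001, 0.001]
ft_force: [-1.4, 1.3, 9.3]
opening: 0.0272
grip_force: 80.4
```

>>> send_rows(gripper=[0.25, 0.25, 0.25, 0.25, 0.25, 0.25, 0.25, 0.25], linear=[[0, 0, 0], [0, 0, 0], [0, 0, 0], [0, 0, 0], [0, 0, 0], [0, 0, 0], [0, 0, 0], [0, 0, 0]], spin=[0, 0, 0, 0, 0, 0, 0, 0])

```text
time_s: 16.02
eef_pos: [0.4909, -0.1572, 0.0219]
tool_rot: [3.141, -0.001, 0.001]
ft_force: [-2.0, 0.2, 8.7]
opening: 0.0272
grip_force: 80.4
```

```bash
python3 -c "
from rig import r
print(r.hand_in())"
```

```text
the job is handed in; nothing more can be done
None
```

The paint bottle stands upright in the narrow mixer's ring, pressed level to within about 1 mm (arm pose 14.4 mm, spring force about 13 mm, target 14), held over 4 s and handed in still gripped and pressed, though my first grasp stopped short and pressed on the cap with about 17 N, tilting the bottle briefly.

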